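# Ratchet a rack clamp shut on a wooden bar

### The job

A loose wooden bar lies in the small ratchet clamp, and the clamp's pawl is set to open. Tip the pawl's thumb lever over to the closing side, then swing the handle back and forth by its upright grip until the sprung pad holds the bar firmly against the stop block: stop as soon as the handle has become about half again as stiff to push as it was running free, because squeezing much harder crushes the bar. Work the clamp only by its lever and handle, never by pushing the jaw or the toothed wheel, and leave the things around it alone.

Things in the scene. Friction and masses are not known exactly. Their poses are not given: they have to be found in the camera images.
- clamp: Fixed grey clamp base on the desk, plate 120 x 205 x 12 mm. Origin: on the desk, on the vertical spindle axis that wheel and handle share; z up; y points from the spindle along the jaw's travel to the stop block; the handle's arm points to -x when its joint is 0. The plate spans x -60 to 60, y -65 to 140 mm.
- handle (a joint): Swing of the handle about the spindle, rad, -0.6 to 0.6 between hard stops, positive counter-clockwise from above; 0 = arm along the clamp's -x. Stays where left. With the pawl on the closing side, swinging to greater values closes the jaw (after up to 0.4 rad of idle swing, until the pawl meets a tooth); swinging back lets the pawl click over the teeth, under 2 N at the grip.
- grip_mid (a point): Middle of the handle's upright round black grip: 18 mm diameter, 60 to 112 mm above the desk, this point at 86 mm; 130 mm from the spindle. Driving the wheel with nothing clamped takes a steady 7 to 8 N here (spindle brake). Clamping adds 0.092 N here per N on the bar: 32 to 58 N on the bar is right, i.e. 3.0 to 5.3 N over free running; over 72 N (6.6 N over) crushes it.
- pawl (a joint): Lean of the rocking steel pawl, rad, -0.7 to 0.7. It sits on a pin at the handle's tail, across from the grip, 42 mm from the spindle, 58 mm above the desk, and turns with the handle. Positive = lever leans to the clamp's +y (at handle 0) = closing; negative = opening, as found. Past upright the lever falls over by itself and rests at 0.4 to 0.7 (nose on or between teeth); under 1 N tips it.
- lever_knob (a point): Centre of the 16 mm steel ball on top of the pawl's thumb lever, 44 mm from the pawl's pin; the lever rod below it is 6 mm thick. Upright the ball is 102 mm above the desk, leaning 92 mm; the lever swings in the upright plane tangential to the wheel.
- wheel: Steel wheel of 104 mm diameter on the spindle under the handle, 16 square teeth on its upper face, tooth tops 46 mm above the desk. Stays where it is left. It drives the jaw's rack: 12 mm of jaw travel per rad, counter-clockwise from above closes. Not to be touched.
- jaw: Steel jaw with rack, under the wheel, sliding along the clamp's +y to close. Not to be touched. Its origin is the clamp's origin when fully open, as found, and moves with it along y.
- pad: Dark steel pad 60 x 6 x 17 mm on springs at the front of the jaw (13 N preload, then 26 N per mm, 6 mm of travel). Origin as the jaw's.
- pad_face (a point): Centre of the pad's front face, 22 mm above the desk, which presses the bar.
- stop_block: Fixed aluminium block 80 x 22 x 28 mm on the clamp's plate. Origin at the bottom of the middle of the face that looks at the pad; its axes are parallel to the clamp's. Bolted on in a different place along y each time.
- stop_face (a point): Centre of the stop block's face that the bar is pressed against, 22 mm above the desk.
- bar: Loose beech bar 164 x 19 x 17 mm lying on the clamp's plate between pad and stop block, long side along the clamp's x. Origin: centre of its underside, 12 mm above the desk.
- dish: Round metal dish with screws, 76 mm, 16 mm high, behind the clamp. Leave alone.
- driver: Small screwdriver, 148 mm, behind the clamp. Leave alone.
- loupe: Black eye loupe, 40 mm wide, 32 mm high, right of the clamp. Leave alone.
- tweezers: Black tweezers, 122 mm, behind and right of the clamp. Leave alone.
- marker: Marker pen, 128 mm, lying 12 mm high under the handle's sweep. Leave alone.
- key_cap: Round white key cap, 22 mm wide, 9 mm high, lying under the handle's sweep. Leave alone.
There are look-alikes about, which are no part of the job. There is more than one size of the bar; the job needs the largest.

How it is judged:
By the outcome, as a careful person would: the job done as asked, in the order asked, and still so for the second after the job is handed in, with the robot touching nothing.
It also fails if it takes over 72 s, if anything falls off the work surface, if the arm or the gripper's body presses on something with over 40 N, if the wrist force passes 120 N, or if a joint passes its speed limit or range.

### The arm

A 6-joint arm with a two-finger parallel gripper is mounted at the origin on a cart in front of the work surface, level with it; the furniture and walls round the work are solid. World frame = base frame: x ahead of the robot, y to its left, z up, the work surface at z = 0. Lengths are in m, angles in rad, forces in N, time in s.
With the tool pointing down it reaches from about 0.375 to 0.9 m from the base axis. Payload 3.1 kg.
Tool frame: the origin (TCP) lies at the centre of the arm's flange, where the gripper is bolted on; the fingertips stand robot.tip_extent ahead of it and the grasp point (between the pads) lies 164 mm ahead of it (robot.tip_extent is the distance from the TCP to the fingertips, in m); z points along the fingers, y is the line along which they close (so a half turn about z gives the same grasp; the last joint's range is limited). The gripper opens to 87 mm and grips with 3 to 60 N. Pads are 19 mm wide; open, the fingers measure 117 mm over their backs; the gripper's body (75 mm by 190 mm) begins 51 mm behind the grasp point.
Start: joints at [0.619, 0.527, 1.433, -0, 1.181, -0.178], TCP at [0.437, 0.447, 0.405] pointing down, gripper open.
Joint ranges: [-3.08, 3.08], [-0.75, 2.2], [0.22, 2.44], [-1.43, 4.57], [0, 2.65], [-2.85, 2.85]. Speed limits (rad/s): [2.79, 2.79, 3.14, 3.14, 3.14, 3.14].

### API

Orientations are given as a unit quaternion [x, y, z, w].
In Python, from rig import get_obs, camera, hand_in, cut_out, robot gives the robot as it stands.
- The arm moves only by the tool step_arm, never from a script. Its argument "rows" is a list of rows, each a list of 6 numbers: the shift along the world's x, y, z in m, then the turn, a rotation vector about the world's x, y, z in degrees. A call has 1 to 12 rows; each row shifts and turns the commanded pose from where the row before left it; what a row does not reach is not made up. A row lasts 1/8 s, in which the tool goes at most 62.5 mm and 10.7 degrees, less where a joint would pass 70% of its speed; a pose out of reach is approached as far as the arm can. A call is refused whole if a number of a shift passes 0.0625 or a number of a turn 10.7, either way. A call with a gripper value outside its range is refused whole. "jaw" is the finger opening in m, from 0 to 0.087, set as the call begins (left out, the last holds). The fingers move at their own pace and stop on an object; "squeeze" is the grip in N (left out, the last holds). Time passes only in rows, so rows that do not move let the fingers close. It gives the time, the measured TCP pose, the force, the opening and the grip force at its end, in the units of the state.
- get_obs(): the state, without advancing time (a new reading comes with each control period).
- camera(name): name is "scene" or "top" or "wrist"; returns a dict with "pixels" (420x560x3 uint8, blue, green, red), "depth" (420x560 float32, m along the optical axis (not along the pixel's ray), 0 where there is no reading), "fov_y" (degrees; the focal length in pixels is half the picture's height over the tangent of half this angle, whatever the lens; pixels are square), "cx", "cy" (the principal point, pixels), "extrinsics" (4x4, takes a point from camera to world coordinates); the wrist camera has in their place "mount" (4x4, takes a point from camera to tool coordinates, whose origin is the TCP and whose axes are the flange's). Camera axes: x right, y up, looking along -z (the intrinsics and any distortion apply to the point x, -y, -z); pixel columns grow to the right and rows downward; lengths in m; the calibration is good to about 2 mm. A picture is of the moment at which its call begins: read the wrist's pose just before it.
- hand_in(): hands the job in; it is judged then, once.
Trained networks look in the newest picture that a camera, given by its name, has taken for a name from the list of things; names that differ only in an ending like _2 or _b are one class to them, and where a whole thing is asked for, a point or a joint stands for the part that bears it (a point fixed in the world has none). Each returns a list of dicts, best first, with "confidence" (0 to 1); they miss things now and then, are a little off and sometimes report something else, mostly with a low value. They report only what shows in the picture. A call takes as long as a camera call. They do not tell look-alikes from the thing itself.
- cut_out(label, camera): "region" (420x560 bool, what is visible of it) and "extent" ([centre column, centre row, width, height] in pixels, round what is visible of it).
The state is a dict: "time": time; "q": joint angles; "joint_velocities": joint speeds; "joint_torque": joint torques, N m; "position": TCP position; "tool_rot": TCP orientation; "ft_force": force on the tool from outside, world axes, zero at the start; "moment": the same for the moment, N m; "grip_width": finger opening in m; "grip_force": force on a finger pad.
Only numpy, scipy, OpenCV 4.12 (cv2) and the standard library are available. Lean on these libraries where they do the work, as an engineer would, in place of code of your own. Each camera call takes 0.05 s, during which the arm holds its last target. There are 200 camera calls.

## Working session

There is one attempt and no reset: what is moved stays moved. The work goes in short steps, Python scripts to look and compute and a tool call to move; the robot and the scene stay as the last step left them, time stands still between calls to the robot, and variables do not carry over. Pictures are saved under pics/ and viewed, at most 10 in all, crops included, and the job is handed in when it is done.

Besides the shell and the picture viewer there is one more tool, called after "Request:" as a command line: name --pt "numbers of a row" for each row, then --argument value for the rest. step_arm: Moves the arm, as the interface text tells. Its arguments: {"type":"object","properties":{"rows":{"type":"array"},"jaw":{"type":"number"},"squeeze":{"type":"number"}},"required":["rows"]}

```bash
mkdir -p pics; ls
cat > h.py <<'E'
import numpy as np, cv2
from rig import get_obs, camera, hand_in, cut_out, robot
from scipy.spatial.transform import Rotation as R
def snap(n):
    o=get_obs(); c=camera(n)
    if 'extrinsics' in c: T=np.array(c['extrinsics'])
    else:
        W=np.eye(4); W[:3,:3]=R.from_quat(o['tool_rot']).as_matrix(); W[:3,3]=o['position']; T=W@np.array(c['mount'])
    c['T']=T; c['f']=c['pixels'].shape[0]/2/np.tan(np.radians(c['fov_y'])/2); return c
def pts(c):
    d=c['depth']; v,u=np.mgrid[:d.shape[0],:d.shape[1]]
    P=np.stack([(u-c['cx'])/c['f']*d,-(v-c['cy'])/c['f']*d,-d],-1)
    return P@c['T'][:3,:3].T+c['T'][:3,3]
def proj(c,p):
    q=np.linalg.inv(c['T'])@np.append(p,1); return c['cx']+c['f']*q[0]/-q[2], c['cy']-c['f']*q[1]/-q[2]
E
python3 - <<'E'
from h import *
o=get_obs(); print(o['time'],o['position'],o['tool_rot'],o['ft_force'],robot.tip_extent)
for n in ['top','scene']:
    c=snap(n); print({k:v for k,v in c.items() if k not in('pixels','depth')})
    cv2.imwrite(f'pics/{n}0.png',cv2.resize(c['pixels'],None,fx=1.4,fy=1.4))
    P=pts(c)
    for l in ['clamp','grip_mid','lever_knob','pad','stop_block','bar','wheel','marker','key_cap','loupe']:
        for r in cut_out(l,n)[:4]:
            m=r['region']&(c['depth']>0); 
            if m.sum()<3: continue
            q=P[m]; print(n,l,round(r['confidence'],2),np.round(r['extent']).astype(int),np.round(np.median(q,0),3),np.round(q.min(0),3),np.round(q.max(0),3))
E
```

```text
pics
0.0 [0.43647252 0.44686251 0.4037496 ] [ 3.77296941e-01  9.26091672e-01 -9.44954950e-04 -5.82852450e-04] [-0.51341435 -0.35280769 -0.41477062] 0.1822
{'fov_y': 52.875266884133346, 'cx': 280.5800124951615, 'cy': 210.8524496874743, 'extrinsics': array([[ 0.01996973,  0.99561728, -0.09136433,  0.56228221],
       [-0.99943706,  0.0174149 , -0.02867547, -0.07893337],
       [-0.02695869,  0.09188554,  0.99540458,  0.93708708],
       [ 0.        ,  0.        ,  0.        ,  1.        ]]), 'T': array([[ 0.01996973,  0.99561728, -0.09136433,  0.56228221],
       [-0.99943706,  0.0174149 , -0.02867547, -0.07893337],
       [-0.02695869,  0.09188554,  0.99540458,  0.93708708],
       [ 0.        ,  0.        ,  0.        ,  1.        ]]), 'f': np.float64(422.3454878867255)}
top clamp 0.57 [232 255 101 107] [0.581 0.026 0.039] [ 0.435 -0.058 -0.002] [0.662 0.156 0.116]
top grip_mid 0.92 [244 258  38  98] [0.554 0.02  0.062] [ 0.437 -0.02  -0.002] [0.644 0.058 0.116]
top pad 0.67 [201 227  15  38] [0.609 0.116 0.04 ] [0.571 0.105 0.012] [0.65  0.139 0.047]
top pad 0.4 [227 229   9  27] [0
[... 2354 characters left out ...]
9  0.019]
scene bar 0.59 [201 242  60  53] [0.589 0.089 0.027] [ 0.497  0.06  -0.001] [0.676 0.115 0.046]
scene bar 0.53 [299 192  34  31] [0.844 0.019 0.013] [ 0.816 -0.029  0.003] [0.886 0.085 0.019]
scene wheel 0.71 [240 246  56  42] [ 0.577 -0.007  0.042] [ 0.535 -0.042  0.011] [0.65  0.076 0.066]
scene wheel 0.21 [202 227  34  28] [0.601 0.111 0.037] [0.566 0.101 0.015] [0.647 0.134 0.046]
scene marker 0.78 [224 305  74  24] [ 0.468 -0.033  0.011] [ 0.425 -0.089 -0.006] [0.528 0.011 0.048]
scene key_cap 0.59 [175 274   6   8] [0.496 0.094 0.009] [0.48  0.084 0.003] [0.503 0.102 0.023]
scene loupe 0.95 [268 307  23  32] [ 0.491 -0.11   0.028] [ 0.458 -0.141 -0.002] [ 0.544 -0.07   0.046]
```

Run:
```python
from h import *
c=snap('top'); s=snap('scene')
a=cv2.resize(c['pixels'][150:330,170:330],None,fx=2.5,fy=2.5,interpolation=cv2.INTER_CUBIC); b=cv2.resize(s['pixels'][180:330,150:310],None,fx=2.5,fy=2.5,interpolation=cv2.INTER_CUBIC)
a=a[:450];b=cv2.copyMakeBorder(b,0,450-b.shape[0],0,0,cv2.BORDER_CONSTANT)
cv2.imwrite('pics/crop1.png',np.hstack([a,b]))
for n,k in(('top',c),('scene',s)):
    P=pts(k)
    for nm,m in (('grip',(P[...,2]>.1)&(P[...,2]<.125)&(P[...,0]<.52)&(P[...,0]>.4)&(abs(P[...,1])<.15)),('knob',(P[...,2]>.08)&(P[...,2]<.12)&(P[...,0]>.55)&(P[...,0]<.7)&(abs(P[...,1])<.1))):
        q=P[m]; print(n,nm,m.sum(),q.mean(0).round(4),q.min(0).round(3),q.max(0).round(3))
    # bar edges, stop face
    m=(abs(P[...,2]-.029)<.004)&(P[...,0]>.49)&(P[...,0]<.68)&(P[...,1]>.07)&(P[...,1]<.11)
    q=P[m][:,:2].astype(np.float32); print('bar',cv2.minAreaRect(q))
    m=(abs(P[...,2]-.040)<.004)&(P[...,0]>.55)&(P[...,0]<.68)&(P[...,1]>.09)&(P[...,1]<.15)
    q=P[m][:,:2].astype(np.float32); print('stop',cv2.minAreaRect(q))
    m=(abs(P[...,2]-.012)<.004)&(P[...,0]>.5)&(P[...,0]<.68)&(P[...,1]>-.1)&(P[...,1]<.2)
    q=P[m][:,:2].astype(np.float32); print('plate',cv2.minAreaRect(q))
```

```text
top grip 77 [0.4623 0.0347 0.1094] [0.453 0.026 0.101] [0.47  0.045 0.114]
top knob 49 [ 0.6272 -0.0138  0.1038] [ 0.62  -0.02   0.099] [ 0.634 -0.006  0.108]
bar ((0.5831019878387451, 0.08973585069179535), (0.17235709726810455, 0.03960995003581047), 1.1382803916931152)
stop ((0.6116145253181458, 0.11929666250944138), (0.02234635129570961, 0.07957837730646133), 84.97991180419922)
plate ((0.590185821056366, 0.04579440504312515), (0.17958961427211761, 0.2894435226917267), 0.1644805520772934)
scene grip 109 [0.4571 0.032  0.108 ] [0.45  0.026 0.1  ] [0.467 0.045 0.114]
scene knob 68 [ 0.6228 -0.0153  0.0989] [ 0.617 -0.023  0.081] [ 0.633 -0.005  0.107]
bar ((0.5787967443466187, 0.08996760845184326), (0.17619623243808746, 0.03984055295586586), 0.5382996797561646)
stop ((0.6084470748901367, 0.11765898019075394), (0.024164004251360893, 0.08118132501840591), 84.20027923583984)
plate ((0.5893840193748474, 0.050226785242557526), (0.17912021279335022, 0.26936963200569153), 0.1934279054403305)
```

View pics/crop1.png

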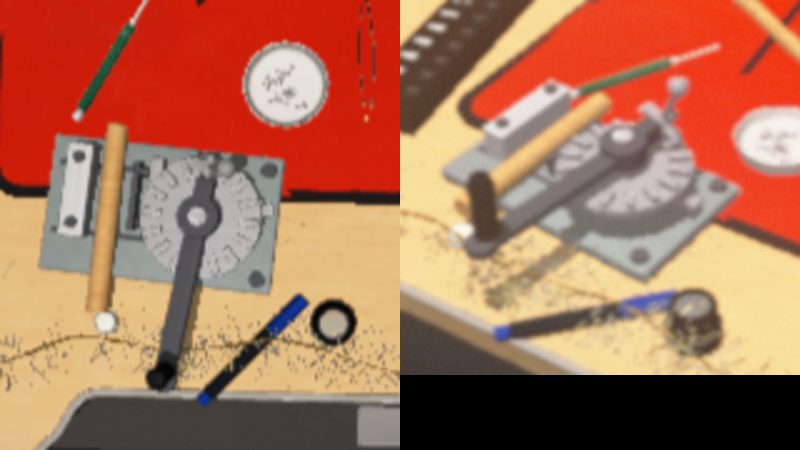

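View pics/scene0.png

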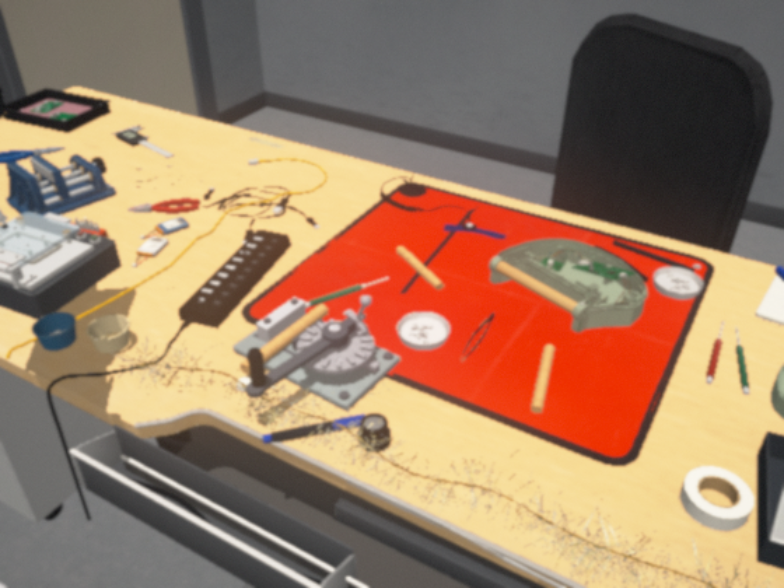

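Top crop: spindle at about (198,215) and grip at (158,375), so the arm points towards the robot. The knob is at about (237,162) and the bar lies between the pad and the stop. The scene view shows loose bars on the mat and a second clamp-like look-alike. I'll move over the lever.

Request:
step_arm --pt "0.015 -0.038 -0.004 0 0 2.6" --pt "0.015 -0.038 -0.004 0 0 2.6" --pt "0.015 -0.038 -0.004 0 0 2.6" --pt "0.015 -0.038 -0.004 0 0 2.6" --pt "0.015 -0.038 -0.004 0 0 2.6" --pt "0.015 -0.038 -0.004 0 0 2.6" --pt "0.015 -0.038 -0.004 0 0 2.6" --pt "0.015 -0.038 -0.004 0 0 2.6" --pt "0.015 -0.038 -0.004 0 0 2.6" --pt "0.015 -0.038 -0.004 0 0 2.6" --pt "0.015 -0.038 -0.004 0 0 2.6" --pt "0 0 0 0 0 2.6" --jaw 0.06

```text
time: 2.7
position: [0.603, 0.026, 0.3605]
tool_rot: [0.116, 0.993, -0.0, 0.001]
ft_force: [0.5, 0.2, -0.3]
grip_width: 0.0599
grip_force: 0.0
```

Run:
```python
from h import *
o=get_obs(); print(o['time'],o['position'],R.from_quat(o['tool_rot']).as_matrix()[:,1],o['ft_force'],o['grip_width'])
c=snap('wrist'); P=pts(c); np.savez('w1.npz',P=P)
cv2.imwrite('pics/w1.png',cv2.resize(c['pixels'],None,fx=1.4,fy=1.4))
for l in ['lever_knob','grip_mid','wheel','bar','stop_block','pad']:
  for r in cut_out(l,'wrist')[:2]:
    q=P[r['region']&(c['depth']>0)]
    if len(q): print(l,round(r['confidence'],2),np.round(r['extent']),np.median(q,0).round(3),q.min(0).round(3),q.max(0).round(3))
```

```text
2.7 [0.60302741 0.02597572 0.36049722] [ 2.29627810e-01  9.73278361e-01 -5.48519731e-04] [ 0.54436147  0.2451876  -0.25038778] 0.05993056138061693
lever_knob 0.74 [253. 253.  65.  37.] [ 0.627 -0.006  0.067] [ 0.618 -0.047  0.003] [0.659 0.022 0.108]
grip_mid 0.66 [254. 137.  64. 274.] [0.557 0.019 0.061] [ 0.445 -0.048 -0.001] [0.674 0.048 0.108]
wheel 0.66 [257. 182. 125. 115.] [0.584 0.019 0.042] [ 0.537 -0.042  0.012] [0.636 0.062 0.066]
bar 0.58 [352. 151.  43. 191.] [0.578 0.093 0.028] [ 0.503  0.066 -0.001] [0.672 0.113 0.18 ]
bar 0.44 [386. 291.  42. 109.] [0.69  0.118 0.011] [0.602 0.069 0.003] [0.78  0.132 0.213]
stop_block 0.67 [388. 180.  37.  95.] [0.607 0.116 0.04 ] [0.57  0.104 0.004] [0.663 0.138 0.046]
pad 0.84 [326. 187.  24.  70.] [0.603 0.069 0.031] [0.576 0.058 0.01 ] [0.638 0.077 0.033]
pad 0.19 [255. 251.  63.  41.] [ 0.627 -0.006  0.066] [ 0.618 -0.048  0.002] [0.672 0.023 0.108]
```

View pics/w1.png

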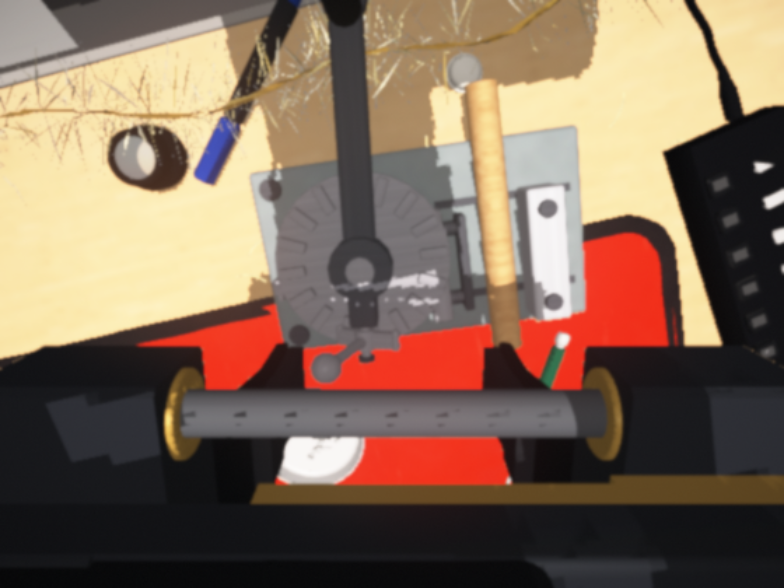

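Wrist view: hub at (360,270), knob at (325,367) leaning to the opening side (−y), pawl pin near (366,350). Next I'll compute these positions and the clamp yaw.

Run:
```python
from h import *
P=np.load('w1.npz')['P']
def px(u,v,k=4):
    q=P[int(v/1.4)-k:int(v/1.4)+k+1,int(u/1.4)-k:int(u/1.4)+k+1].reshape(-1,3); return np.median(q,0).round(4)
print('hub',px(360,270),'knob',px(325,367,3),'pin',px(366,348,2))
for nm,zz,b in(('stop',.040,(.55,.68,.09,.15)),('bar',.029,(.49,.69,.075,.112))):
    m=(abs(P[...,2]-zz)<.004)&(P[...,0]>b[0])&(P[...,0]<b[1])&(P[...,1]>b[2])&(P[...,1]<b[3])
    print(nm,cv2.minAreaRect(P[m][:,:2].astype(np.float32)))
m=(P[...,2]>.085)&(P[...,2]<.12)&(P[...,0]>.6)&(P[...,0]<.66)&(abs(P[...,1]+.01)<.03); q=P[m]; print('knob',m.sum(),q.mean(0),q.min(0),q.max(0))
# wheel circle at z~.044
m=(abs(P[...,2]-.044)<.004)&(np.hypot(P[...,0]-.587,P[...,1]-.007)<.07); q=P[m][:,:2].astype(np.float32); print('wheel',cv2.minEnclosingCircle(q))
# arm axis
m=(abs(P[...,2]-.061)<.004)&(P[...,0]>.48)&(P[...,0]<.565)&(abs(P[...,1]-.02)<.03);q=P[m][:,:2].astype(np.float32); print('arm',cv2.fitLine(q,cv2.DIST_L2,0,.01,.01).ravel())
for u,v in((252,173),(575,127),(585,312),(300,345)): print(px(u,v,1))
```

```text
hub [0.5867 0.0117 0.0704] knob [ 0.6233 -0.0128  0.1058] pin [0.6327 0.0029 0.064 ]
stop ((0.6101840138435364, 0.11868700385093689), (0.022416628897190094, 0.0799066424369812), 84.98158264160156)
bar ((0.5796809196472168, 0.093259297311306), (0.036445971578359604, 0.1778060793876648), 87.3760757446289)
knob 446 [ 0.62471071 -0.01265236  0.10218963] [ 0.61823574 -0.02185437  0.08510396] [ 0.63341605 -0.00526903  0.10775535]
wheel ((0.5882706642150879, 0.010607613250613213), 0.05193352326750755)
arm [ 0.98085904 -0.19471918  0.5207093   0.02361229]
[ 0.5233 -0.0464  0.0099]
[0.5421 0.1543 0.01  ]
[0.6612 0.1441 0.0055]
[ 0.6377 -0.0461  0.0157]
```

Request:
step_arm --pt "0.011 -0.02 0 0 0 1" --pt "0.011 -0.02 0 0 0 1" --pt "0 0 -0.03 0 0 0" --pt "0 0 -0.03 0 0 0" --pt "0 0 -0.025 0 0 0" --pt "0 0 -0.011 0 0 0" --pt "0 0 0 0 0 0"

```text
time: 3.92
position: [0.6236, -0.0106, 0.2643]
tool_rot: [0.097, 0.995, 0.0, -0.001]
ft_force: [-0.0, -1.0, -0.6]
grip_width: 0.0598
grip_force: 0.0
```

Run:
```python
from h import *
c=snap('scene');cv2.imwrite('pics/s2.png',cv2.resize(c['pixels'][150:310,140:340],None,fx=3.5,fy=3.5,interpolation=cv2.INTER_CUBIC))
```

```text
(no output)
```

View pics/s2.png

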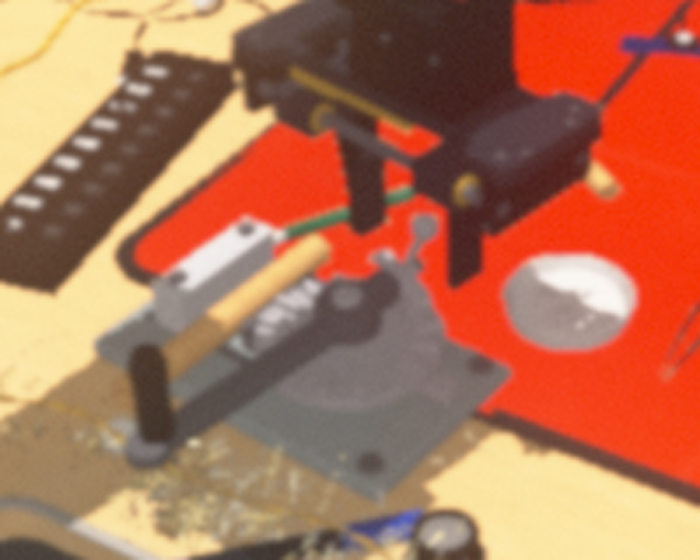

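The knob at (425,228) sits between the two fingers (365 and 465). I'll push along the tangent to the closing side, then lift.

Request:
step_arm --pt "0.001 0.006 0 0 0 0" --pt "0.001 0.006 0 0 0 0" --pt "0.001 0.006 0 0 0 0" --pt "0.001 0.006 0 0 0 0" --pt "0.001 0.006 0 0 0 0" --pt "0.001 0.006 0 0 0 0" --pt "0.001 0.005 0 0 0 0" --pt "0 0 0 0 0 0" --pt "0 0 0.03 0 0 0" --pt "0 0 0.04 0 0 0"

```text
time: 5.22
position: [0.6303, 0.0299, 0.3342]
tool_rot: [0.097, 0.995, 0.0, -0.002]
ft_force: [0.1, -0.1, -1.0]
grip_width: 0.0599
grip_force: 0.0
```

Run:
```python
from h import *
for n in('scene','top'):
    c=snap(n);P=pts(c)
    m=(P[...,2]>.080)&(P[...,2]<.112)&(P[...,0]>.6)&(P[...,0]<.66)&(abs(P[...,1]-.005)<.05); q=P[m]; print('knob',m.sum(),q.mean(0),q.min(0),q.max(0))
    if n=='scene': cv2.imwrite('pics/s3.png',cv2.resize(c['pixels'][150:310,140:340],None,fx=3.5,fy=3.5,interpolation=cv2.INTER_CUBIC))
```

```text
knob 72 [0.63095431 0.02690041 0.09225606] [0.62461352 0.01718825 0.08021708] [0.64048434 0.03625108 0.10093224]<stdin>:4: RuntimeWarning: Mean of empty slice.
  ret = um.true_divide(
Traceback (most recent call last):
ValueError: zero-size array to reduction operation minimum which has no identity
```

View pics/s3.png

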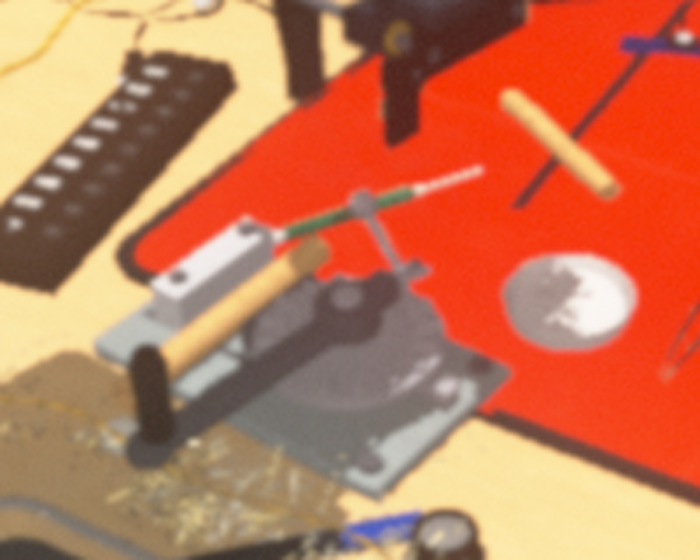

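Lever now leans to the closing side: knob at (362,203), at y≈+0.027, z≈0.092. Next is the grip.

Request:
step_arm --pt "-0.034 0.0012 0.0 0 0 0" --pt "-0.034 0.0012 0.0 0 0 0" --pt "-0.034 0.0012 0.0 0 0 0" --pt "-0.034 0.0012 0.0 0 0 0" --pt "-0.033 0.0012 0.0 0 0 0" --pt "0 0 -0.03 0 0 0" --pt "0 0 -0.03 0 0 0" --pt "0 0 -0.021 0 0 0" --pt "0 0 0 0 0 0" --pt "0 0 0 0 0 0" --jaw 0.05

```text
time: 6.58
position: [0.4619, 0.036, 0.254]
tool_rot: [0.097, 0.995, -0.0, 0.0]
ft_force: [0.1, -0.2, 0.5]
grip_width: 0.05
grip_force: 0.0
```

Run:
```python
from h import *
c=snap('scene');cv2.imwrite('pics/s4.png',cv2.resize(c['pixels'][150:310,140:340],None,fx=3.5,fy=3.5,interpolation=cv2.INTER_CUBIC))
P=pts(c)
m=(P[...,2]>.075)&(P[...,2]<.112)&(np.hypot(P[...,0]-.455,P[...,1]-.035)<.02); q=P[m]; print(m.sum(),q.mean(0),q.min(0),q.max(0))
```

```text
115 [0.45407104 0.03109937 0.08886602] [0.44997267 0.02408941 0.0751421 ] [0.46189481 0.04061971 0.10625777]
```

View pics/s4.png

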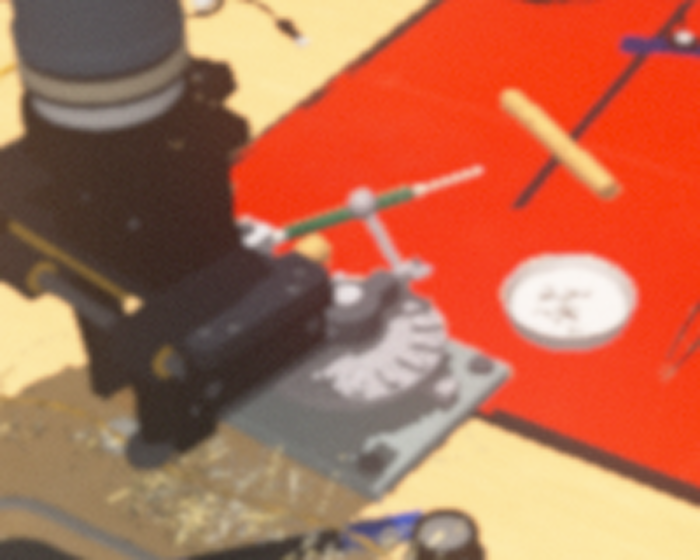

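Fingers straddle the grip. I'll compute arc steps.

```bash
cat > arc.py <<'E'
import sys, numpy as np
from h import *
o=get_obs(); p=np.array(o['position']); S=np.array([.588,.0106])
y=R.from_quat(o['tool_rot']).as_matrix()[:,1]; a0=np.arctan2(S[1]-p[1],S[0]-p[0])
print('t',round(o['time'],2),'a',round(a0,3),'theta',round(a0+.087,3),'r',np.hypot(*(S-p[:2])).round(4),'tool y err',np.degrees(a0-(np.arctan2(y[1],y[0])-np.pi/2)).round(1),'ft tang',np.dot(o['ft_force'][:2],[-np.sin(a0),np.cos(a0)]).round(2))
for d in map(float,sys.argv[1:]): # step per row
    n=int(12); A=a0+d*np.arange(n+1); A=A; Q=S-.130*np.c_[np.cos(A),np.sin(A)]
    print(np.c_[np.diff(Q,axis=0),A[1:]].round(4).tolist(), np.degrees(d).round(2))
E
python3 arc.py 0.054
```

```text
t 6.62 a -0.199 theta -0.112 r 0.1285 tool y err -0.2 ft tang 0.03
[[-0.0012, -0.0069, -0.1446], [-0.0008, -0.007, -0.0906], [-0.0004, -0.007, -0.0366], [-0.0001, -0.007, 0.0174], [0.0003, -0.007, 0.0714], [0.0007, -0.007, 0.1254], [0.0011, -0.0069, 0.1794], [0.0014, -0.0069, 0.2334], [0.0018, -0.0068, 0.2874], [0.0022, -0.0067, 0.3414], [0.0025, -0.0065, 0.3954], [0.0029, -0.0064, 0.4494]] 3.09
```

Request:
step_arm --pt "0 0 0 0 0 0" --pt "0 0 0 0 0 0" --pt "-0.0012 -0.007 0 0 0 3.1" --pt "-0.0008 -0.007 0 0 0 3.1" --pt "-0.0004 -0.007 0 0 0 3.1" --pt "-0.0001 -0.007 0 0 0 3.1" --pt "0.0003 -0.007 0 0 0 3.1" --jaw 0.022

```text
time: 7.5
position: [0.4594, 0.002, 0.2541]
tool_rot: [-0.038, 0.999, 0.001, 0.0]
ft_force: [1.5, 8.0, 0.7]
grip_width: 0.0224
grip_force: 3.7
```

Request:
step_arm --pt "0.0007 -0.007 0 0 0 3.1" --pt "0.0011 -0.007 0 0 0 3.1"

```text
time: 7.75
position: [0.4611, -0.0119, 0.2541]
tool_rot: [-0.092, 0.996, 0.001, 0.0]
ft_force: [1.6, 7.9, 1.0]
grip_width: 0.0224
grip_force: 3.7
```

Request:
step_arm --pt "0.0014 -0.007 0 0 0 3.1" --pt "0.0018 -0.0068 0 0 0 3.1"

```text
time: 8.0
position: [0.4643, -0.0256, 0.2541]
tool_rot: [-0.146, 0.989, 0.001, 0.0]
ft_force: [-0.2, 7.9, 1.4]
grip_width: 0.0222
grip_force: 3.6
```

```bash
python3 arc.py 0.054
```

```text
t 8.0 a 0.285 theta 0.372 r 0.1289 tool y err -0.4 ft tang 7.6
[[0.0022, -0.0067, 0.3389], [0.0025, -0.0066, 0.3929], [0.0029, -0.0064, 0.4469], [0.0032, -0.0062, 0.5009], [0.0035, -0.0061, 0.5549], [0.0039, -0.0059, 0.6089], [0.0042, -0.0056, 0.6629], [0.0045, -0.0054, 0.7169], [0.0048, -0.0052, 0.7709], [0.005, -0.0049, 0.8249], [0.0053, -0.0046, 0.8789], [0.0055, -0.0043, 0.9329]] 3.09
```

Request:
step_arm --pt "0.0022 -0.0067 0 0 0 3.1"

```text
time: 8.12
position: [0.4664, -0.0323, 0.2541]
tool_rot: [-0.172, 0.985, 0.001, -0.0]
ft_force: [0.6, 7.8, 1.4]
grip_width: 0.0219
grip_force: 3.6
```

Request:
step_arm --pt "0.0025 -0.0066 0 0 0 3.1"

```text
time: 8.25
position: [0.4688, -0.0388, 0.2541]
tool_rot: [-0.199, 0.98, 0.002, -0.0]
ft_force: [1.1, 8.3, 2.3]
grip_width: 0.0219
grip_force: 3.6
```

Request:
step_arm --pt "0.0029 -0.0064 0 0 0 3.1"

```text
time: 8.38
position: [0.4716, -0.0451, 0.2541]
tool_rot: [-0.225, 0.974, 0.002, -0.0]
ft_force: [0.9, 7.6, 2.8]
grip_width: 0.022
grip_force: 3.6
```

```bash
python3 arc.py -0.1
python3 - <<'E'
from h import *
for n in('top','scene'):
    c=snap(n);P=pts(c);yc=(P[...,0]-.588)*.087+(P[...,1]-.0106)*.996; xc=(P[...,0]-.588)*.996-(P[...,1]-.0106)*.087
    for l in('bar','pad','stop_block'):
        for r in cut_out(l,n)[:1]:
            m=r['region']&(c['depth']>0)&(abs(xc)<.025)&(P[...,2]>.02)&(yc<.13)&(yc>.04); q=yc[m]
            if len(q): print(n,l,r['confidence'],np.percentile(q,[3,50,97]).round(4),np.median(P[m],0).round(3))
E
```

```text
t 8.38 a 0.447 theta 0.534 r 0.129 tool y err -0.5 ft tang 6.43
[[-0.005, 0.012, 0.3467], [-0.0038, 0.0124, 0.2467], [-0.0025, 0.0127, 0.1467], [-0.0013, 0.0129, 0.0467], [0.0, 0.013, -0.0533], [0.0013, 0.0129, -0.1533], [0.0026, 0.0127, -0.2533], [0.0039, 0.0124, -0.3533], [0.0051, 0.012, -0.4533], [0.0063, 0.0114, -0.5533], [0.0074, 0.0107, -0.6533], [0.0084, 0.0099, -0.7533]] -5.73
top bar 0.8 [0.0747 0.0825 0.0918] [0.595 0.092 0.028]
top pad 0.4 [0.0599 0.0664 0.0707] [0.595 0.077 0.029]
top stop_block 0.73 [0.0994 0.1076 0.1193] [0.596 0.118 0.04 ]
scene stop_block 0.55 [0.1148 0.1148 0.1148] [0.601 0.125 0.04 ]
```

Request:
step_arm --pt "-0.005 0.012 0 0 0 -5.7" --pt "-0.0038 0.0124 0 0 0 -5.7" --pt "-0.0025 0.0127 0 0 0 -5.7" --pt "-0.0013 0.0129 0 0 0 -5.7" --pt "0 0.013 0 0 0 -5.7" --pt "0.0013 0.0129 0 0 0 -5.7" --pt "0.0026 0.0127 0 0 0 -5.7" --pt "0.0039 0.0124 0 0 0 -5.7" --pt "0.0051 0.012 0 0 0 -5.7" --pt "0.0063 0.0114 0 0 0 -5.7" --pt "0.0074 0.0107 0 0 0 -5.7"

```text
time: 10.15
position: [0.4861, 0.089, 0.2541]
tool_rot: [0.316, 0.949, -0.0, -0.0]
ft_force: [0.9, -0.8, 0.0]
grip_width: 0.0224
grip_force: 0.3
```

```bash
python3 arc.py 0.054
python3 - <<'E'
from h import *
for i in range(5):
    camera('top'); print(np.round(get_obs()['ft_force'],2))
E
```

```text
t 10.15 a -0.656 theta -0.569 r 0.1286 tool y err -0.8 ft tang -0.05
[[-0.0041, -0.0057, -0.6016], [-0.0038, -0.0059, -0.5476], [-0.0035, -0.0061, -0.4936], [-0.0032, -0.0063, -0.4396], [-0.0028, -0.0064, -0.3856], [-0.0025, -0.0066, -0.3316], [-0.0021, -0.0067, -0.2776], [-0.0017, -0.0068, -0.2236], [-0.0014, -0.0069, -0.1696], [-0.001, -0.0069, -0.1156], [-0.0006, -0.007, -0.0616], [-0.0002, -0.007, -0.0076]] 3.09
[ 2.03  0.9  -0.28]
[-0.82 -0.25  0.3 ]
[-0.86  0.51  0.73]
[ 0.35 -0.01 -0.39]
[ 0.94  0.04 -0.32]
```

Request:
step_arm --pt "-0.0041 -0.0057 0 0 0 3.1" --pt "-0.0038 -0.0059 0 0 0 3.1" --pt "-0.0035 -0.0061 0 0 0 3.1" --pt "-0.0032 -0.0063 0 0 0 3.1"

```text
time: 10.9
position: [0.4713, 0.064, 0.2539]
tool_rot: [0.209, 0.978, 0.0, 0.0]
ft_force: [1.1, 0.4, -0.7]
grip_width: 0.0218
grip_force: 0.3
```

Request:
step_arm --pt "-0.0028 -0.0064 0 0 0 3.1" --pt "-0.0025 -0.0066 0 0 0 3.1"

```text
time: 11.15
position: [0.4663, 0.0515, 0.2539]
tool_rot: [0.157, 0.988, 0.001, 0.001]
ft_force: [3.2, 6.9, -1.8]
grip_width: 0.022
grip_force: 3.8
```

Request:
step_arm --pt "-0.0021 -0.0067 0 0 0 3.1" --pt "-0.0017 -0.0068 0 0 0 3.1"

```text
time: 11.4
position: [0.4626, 0.0384, 0.2539]
tool_rot: [0.103, 0.995, 0.001, 0.001]
ft_force: [3.1, 7.3, -0.4]
grip_width: 0.022
grip_force: 3.7
```

Request:
step_arm --pt "-0.0014 -0.0069 0 0 0 3.1" --pt "-0.001 -0.0069 0 0 0 3.1"

```text
time: 11.65
position: [0.4602, 0.0246, 0.2539]
tool_rot: [0.049, 0.999, 0.001, 0.001]
ft_force: [2.9, 8.0, -1.1]
grip_width: 0.0221
grip_force: 3.7
```

Request:
step_arm --pt "-0.0006 -0.007 0 0 0 3.1"

```text
time: 11.78
position: [0.4596, 0.0176, 0.2539]
tool_rot: [0.022, 1.0, 0.001, 0.001]
ft_force: [2.6, 7.8, -1.6]
grip_width: 0.0218
grip_force: 3.7
```

Request:
step_arm --pt "-0.0002 -0.007 0 0 0 3.1"

```text
time: 11.9
position: [0.4594, 0.0107, 0.2539]
tool_rot: [-0.005, 1.0, 0.001, 0.001]
ft_force: [2.7, 7.1, -1.2]
grip_width: 0.022
grip_force: 3.7
```

```bash
python3 arc.py 0.054
python3 - <<'E'
from h import *
F=[]
for i in range(4):
    c=camera('top'); o=get_obs(); F.append(np.r_[o['ft_force'],o['grip_force']])
print(np.mean(F,0).round(2))
c=snap('top');P=pts(c);yc=(P[...,0]-.588)*.087+(P[...,1]-.0106)*.996; xc=(P[...,0]-.588)*.996-(P[...,1]-.0106)*.087
for l in('bar','pad','stop_block'):
        for r in cut_out(l,'top')[:1]:
            m=r['region']&(c['depth']>0)&(abs(xc)<.025)&(P[...,2]>.02)&(yc<.13)&(yc>.04); q=yc[m]
            if len(q): print(l,r['confidence'],np.percentile(q,[3,50,97]).round(4))
E
```

```text
t 11.9 a -0.0 theta 0.087 r 0.1286 tool y err -0.6 ft tang 7.12
[[0.0002, -0.007, 0.0536], [0.0006, -0.007, 0.1076], [0.0009, -0.007, 0.1616], [0.0013, -0.0069, 0.2156], [0.0017, -0.0068, 0.2696], [0.0021, -0.0067, 0.3236], [0.0024, -0.0066, 0.3776], [0.0028, -0.0065, 0.4316], [0.0031, -0.0063, 0.4856], [0.0034, -0.0061, 0.5396], [0.0038, -0.0059, 0.5936], [0.0041, -0.0057, 0.6476]] 3.09
[ 2.06  5.12 -0.45  2.64]
pad 0.48 [0.0662 0.0709 0.0751]
stop_block 0.88 [0.0994 0.1075 0.1195]
```

Request:
step_arm --pt "0.0002 -0.007 0 0 0 3.1" --pt "0.0006 -0.007 0 0 0 3.1"

```text
time: 12.55
position: [0.4601, -0.0032, 0.2539]
tool_rot: [-0.059, 0.998, 0.001, 0.001]
ft_force: [3.7, 7.6, -1.3]
grip_width: 0.0223
grip_force: 3.6
```

Request:
step_arm --pt "0.0009 -0.007 0 0 0 3.1"

```text
time: 12.68
position: [0.461, -0.0102, 0.2539]
tool_rot: [-0.086, 0.996, 0.001, 0.001]
ft_force: [3.1, 7.4, -0.6]
grip_width: 0.0217
grip_force: 3.6
```

Request:
step_arm --pt "0.0013 -0.0069 0 0 0 3.1"

```text
time: 12.8
position: [0.4623, -0.0171, 0.2539]
tool_rot: [-0.113, 0.994, 0.001, 0.001]
ft_force: [3.1, 8.3, -0.5]
grip_width: 0.0217
grip_force: 3.6
```

Request:
step_arm --pt "0.0017 -0.0068 0 0 0 3.1"

```text
time: 12.92
position: [0.464, -0.0238, 0.2539]
tool_rot: [-0.14, 0.99, 0.001, 0.001]
ft_force: [3.1, 8.9, -0.8]
grip_width: 0.022
grip_force: 3.6
```

Request:
step_arm --pt "0.0021 -0.0067 0 0 0 3.1"

```text
time: 13.05
position: [0.466, -0.0304, 0.2539]
tool_rot: [-0.166, 0.986, 0.001, 0.001]
ft_force: [3.1, 9.1, -1.2]
grip_width: 0.0223
grip_force: 3.5
```

```bash
python3 arc.py 0.027
python3 - <<'E'
from h import *
c=snap('top');cv2.imwrite('pics/t5.png',cv2.resize(c['pixels'][180:310,180:310],None,fx=4.5,fy=4.5,interpolation=cv2.INTER_CUBIC))
E
```

```text
t 13.05 a 0.325 theta 0.412 r 0.1287 tool y err -0.6 ft tang 7.63
[[0.0012, -0.0033, 0.3516], [0.0013, -0.0033, 0.3786], [0.0013, -0.0032, 0.4056], [0.0014, -0.0032, 0.4326], [0.0015, -0.0032, 0.4596], [0.0016, -0.0031, 0.4866], [0.0017, -0.0031, 0.5136], [0.0018, -0.003, 0.5406], [0.0018, -0.003, 0.5676], [0.0019, -0.0029, 0.5946], [0.002, -0.0029, 0.6216], [0.0021, -0.0028, 0.6486]] 1.55
```

View pics/t5.png

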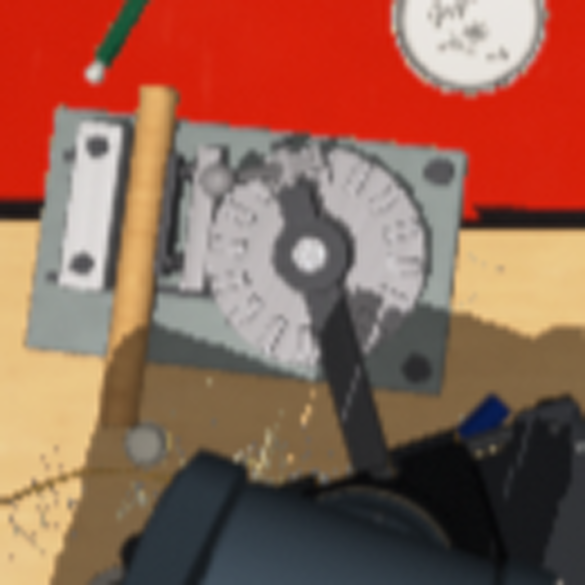

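The pad (180,215) is close to the bar (right edge ~165) with a few mm still to go. I'll finish this stroke carefully.

Request:
step_arm --pt "0.0025 -0.0066 0 0 0 3.1"

```text
time: 13.22
position: [0.468, -0.0367, 0.2538]
tool_rot: [-0.193, 0.981, 0.002, 0.0]
ft_force: [1.7, 8.6, 1.3]
grip_width: 0.0222
grip_force: 3.6
```

Request:
step_arm --pt "0.0027 -0.0064 0 0 0 3.1"

```text
time: 13.35
position: [0.4707, -0.0432, 0.2538]
tool_rot: [-0.22, 0.976, 0.002, 0.0]
ft_force: [2.8, 8.7, 0.6]
grip_width: 0.0224
grip_force: 3.5
```

Request:
step_arm --pt "0.0015 -0.0032 0 0 0 1.5"

```text
time: 13.48
position: [0.4722, -0.0464, 0.2538]
tool_rot: [-0.232, 0.973, 0.002, 0.0]
ft_force: [1.3, 9.8, 0.9]
grip_width: 0.0219
grip_force: 3.5
```

```bash
python3 arc.py -0.1
```

```text
t 13.47 a 0.458 theta 0.545 r 0.1291 tool y err -0.6 ft tang 8.24
[[-0.0052, 0.0119, 0.3578], [-0.0039, 0.0124, 0.2578], [-0.0027, 0.0127, 0.1578], [-0.0014, 0.0129, 0.0578], [-0.0001, 0.013, -0.0422], [0.0012, 0.0129, -0.1422], [0.0025, 0.0128, -0.2422], [0.0037, 0.0124, -0.3422], [0.005, 0.012, -0.4422], [0.0061, 0.0115, -0.5422], [0.0073, 0.0108, -0.6422], [0.0083, 0.01, -0.7422]] -5.73
```

Request:
step_arm --pt "-0.0052 0.0119 0 0 0 -5.7" --pt "-0.0039 0.0124 0 0 0 -5.7" --pt "-0.0027 0.0127 0 0 0 -5.7" --pt "-0.0014 0.0129 0 0 0 -5.7" --pt "-0.0001 0.013 0 0 0 -5.7" --pt "0.0012 0.0129 0 0 0 -5.7" --pt "0.0025 0.0128 0 0 0 -5.7" --pt "0.0037 0.0124 0 0 0 -5.7" --pt "0.005 0.012 0 0 0 -5.7" --pt "0.0061 0.0115 0 0 0 -5.7" --pt "0 0 0 0 0 0"

```text
time: 14.85
position: [0.478, 0.0773, 0.2538]
tool_rot: [0.259, 0.966, 0.0, 0.0]
ft_force: [1.1, -0.4, 0.0]
grip_width: 0.0221
grip_force: 0.0
```

```bash
python3 arc.py 0.04
```

```text
t 14.85 a -0.545 theta -0.458 r 0.1287 tool y err -1.2 ft tang 0.26
[[-0.0026, -0.0045, -0.505], [-0.0024, -0.0046, -0.465], [-0.0022, -0.0047, -0.425], [-0.002, -0.0048, -0.385], [-0.0019, -0.0049, -0.345], [-0.0017, -0.0049, -0.305], [-0.0015, -0.005, -0.265], [-0.0013, -0.005, -0.225], [-0.0011, -0.0051, -0.185], [-0.0009, -0.0051, -0.145], [-0.0006, -0.0052, -0.105], [-0.0004, -0.0052, -0.065]] 2.29
```

Request:
step_arm --pt "-0.0026 -0.0045 0 0 0 2.2" --pt "-0.0024 -0.0046 0 0 0 2.2" --pt "-0.0022 -0.0047 0 0 0 2.2" --pt "-0.002 -0.0048 0 0 0 2.2" --pt "-0.0019 -0.0049 0 0 0 2.2" --pt "-0.0017 -0.0049 0 0 0 2.2"

```text
time: 15.6
position: [0.4651, 0.0489, 0.2538]
tool_rot: [0.147, 0.989, 0.001, 0.001]
ft_force: [2.6, 8.4, -1.5]
grip_width: 0.022
grip_force: 4.4
```

Request:
step_arm --pt "-0.0015 -0.005 0 0 0 2.2"

```text
time: 15.72
position: [0.4637, 0.0441, 0.2538]
tool_rot: [0.128, 0.992, 0.001, 0.001]
ft_force: [2.7, 9.3, -1.0]
grip_width: 0.0223
grip_force: 4.8
```

Request:
step_arm --pt "-0.0013 -0.005 0 0 0 2.2"

```text
time: 15.85
position: [0.4624, 0.0393, 0.2538]
tool_rot: [0.109, 0.994, 0.001, 0.001]
ft_force: [3.3, 9.6, -1.2]
grip_width: 0.0219
grip_force: 5.2
```

Request:
step_arm --pt "-0.0011 -0.0051 0 0 0 2.2"

```text
time: 15.98
position: [0.4613, 0.0343, 0.2538]
tool_rot: [0.09, 0.996, 0.002, 0.001]
ft_force: [3.5, 11.2, -2.1]
grip_width: 0.0222
grip_force: 5.6
```

Grip force has risen from 3.7 to 5.6 and tangential force from about 7.6 to about 11.6 N, roughly +4 N, which is in the right band. I'll stop, release and lift.

Request:
step_arm --pt "0.0004 0.002 0 0 0 0" --pt "0 0 0 0 0 0" --pt "0 0 0 0 0 0" --pt "0 0 0.025 0 0 0" --pt "0 0 0.04 0 0 0" --pt "0 0 0.05 0 0 0" --pt "-0.02 0.06 0.04 0 0 0" --pt "-0.02 0.06 0.04 0 0 0" --pt "0 0.06 0 0 0 0" --pt "0 0.06 0 0 0 0" --pt "0 0 0 0 0 0" --jaw 0.05

```text
time: 17.35
position: [0.4274, 0.2589, 0.4356]
tool_rot: [0.087, 0.996, 0.0, 0.0]
ft_force: [0.5, -0.4, 0.1]
grip_width: 0.0501
grip_force: 0.0
```

Run:
```python
from h import *
c=snap('top');s=snap('scene')
a=cv2.resize(c['pixels'][150:330,170:330],None,fx=2.5,fy=2.5,interpolation=cv2.INTER_CUBIC); b=cv2.resize(s['pixels'][170:330,150:310],None,fx=2.5,fy=2.5,interpolation=cv2.INTER_CUBIC)
b=cv2.copyMakeBorder(b,0,450-b.shape[0],0,0,cv2.BORDER_CONSTANT); cv2.imwrite('pics/f.png',np.hstack([a,b])); print(get_obs()['ft_force'])
```

```text
[ 0.84742954  0.01601911 -0.61726439]
```

View pics/f.png

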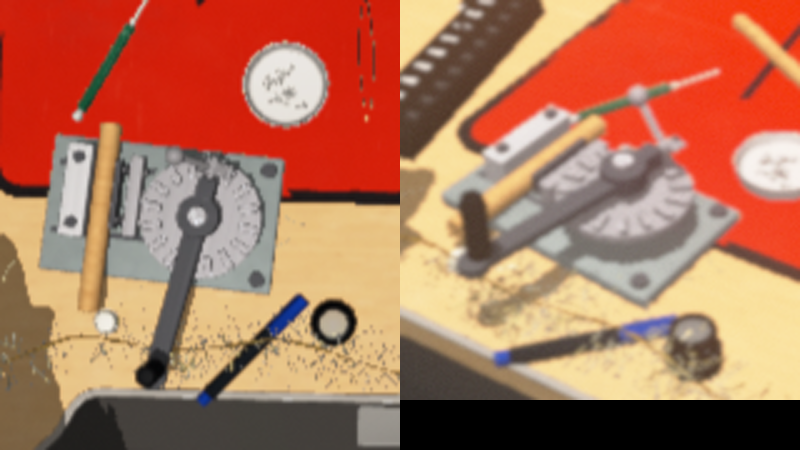

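Run:
```python
from h import *
for n in('top','scene'):
    k=snap(n);P=pts(k); m=(P[...,2]>.1)&(P[...,2]<.125)&(P[...,0]<.52)&(P[...,0]>.4)&(abs(P[...,1])<.1); q=P[m].mean(0)
    print(n,q,np.arctan2(.0106-q[1],.588-q[0]))
    yc=(P[...,0]-.588)*.087+(P[...,1]-.0106)*.996; xc=(P[...,0]-.588)*.996-(P[...,1]-.0106)*.087
    for l in('bar','pad','stop_block'):
        for r in cut_out(l,n)[:1]:
            m=r['region']&(k['depth']>0)&(abs(xc)<.025)&(P[...,2]>.02)&(yc<.13)&(yc>.04); v=yc[m]
            if len(v): print(l,r['confidence'],np.percentile(v,[3,50,97]).round(4))
```

```text
top [0.46425752 0.04263889 0.10942549] -0.2533523308842184
bar 0.77 [0.0825 0.0893 0.0982]
pad 0.68 [0.0723 0.077  0.0805]
stop_block 0.68 [0.0994 0.1081 0.1203]
scene [0.45847629 0.03983733 0.10802682] -0.22200877105322697
bar 0.82 [0.0801 0.0869 0.0945]
pad 0.41 [0.0644 0.0751 0.0847]
stop_block 0.81 [0.0954 0.1012 0.1184]
```

The handle settled back by about 0.05 rad after release. I'll check that the wheel held: re-cage the grip and push to just short of the earlier end point, which cannot tighten the clamp further.

Request:
step_arm --pt "0 -0.06 0 0 0 0" --pt "0 -0.06 0 0 0 0" --pt "0.02 -0.06 -0.04 0 0 0" --pt "0.02 -0.053 -0.04 0 0 0" --pt "0 0 -0.05 0 0 -2" --pt "0 0 -0.04 0 0 -2" --pt "0 0 -0.025 0 0 0" --pt "0 0 0 0 0 0"

```text
time: 18.85
position: [0.4626, 0.0377, 0.2497]
tool_rot: [0.125, 0.992, 0.0, -0.002]
ft_force: [-0.4, -1.0, 0.5]
grip_width: 0.0498
grip_force: 0.0
```

Request:
step_arm --pt "0 0 0 0 0 0" --pt "0 0 0 0 0 0" --pt "0 0 0 0 0 0" --jaw 0.022

```text
time: 19.23
position: [0.4632, 0.0381, 0.2521]
tool_rot: [0.125, 0.992, -0.0, 0.001]
ft_force: [-0.0, 1.2, 1.0]
grip_width: 0.028
grip_force: 0.0
```

```bash
python3 arc.py 0.015
```

```text
t 19.23 a -0.217 theta -0.13 r 0.1278 tool y err 1.9 ft tang 1.18
[[-0.0004, -0.0019, -0.2023], [-0.0004, -0.0019, -0.1873], [-0.0003, -0.0019, -0.1723], [-0.0003, -0.0019, -0.1573], [-0.0003, -0.0019, -0.1423], [-0.0003, -0.0019, -0.1273], [-0.0002, -0.0019, -0.1123], [-0.0002, -0.0019, -0.0973], [-0.0002, -0.0019, -0.0823], [-0.0001, -0.0019, -0.0673], [-0.0001, -0.0019, -0.0523], [-0.0001, -0.0019, -0.0373]] 0.86
```

Request:
step_arm --pt "0 0 0 0 0 0" --pt "0 0 0 0 0 0"

```text
time: 19.48
position: [0.4632, 0.0383, 0.2516]
tool_rot: [0.125, 0.992, 0.0, 0.001]
ft_force: [0.6, 2.3, 1.8]
grip_width: 0.0225
grip_force: 1.4
```

Request:
step_arm --pt "-0.0002 -0.001 0 0 0 0"

```text
time: 19.6
position: [0.463, 0.0374, 0.2514]
tool_rot: [0.125, 0.992, 0.0, 0.001]
ft_force: [1.8, 5.2, 4.3]
grip_width: 0.022
grip_force: 2.3
```

Request:
step_arm --pt "-0.0002 -0.001 0 0 0 0"

```text
time: 19.73
position: [0.4628, 0.0364, 0.2514]
tool_rot: [0.125, 0.992, 0.0, 0.0]
ft_force: [0.4, 6.5, 5.8]
grip_width: 0.0217
grip_force: 3.2
```

Force builds elastically toward the earlier end point, with no slipping at free-running level, so the wheel held. I'll release and withdraw.

Request:
step_arm --pt "0.0004 0.002 0 0 0 0" --pt "0.0002 0.001 0 0 0 0" --pt "0 0 0 0 0 0" --pt "0 0 0 0 0 0" --pt "0 0 0.025 0 0 0" --pt "0 0 0.04 0 0 0" --pt "0 0 0.05 0 0 0" --pt "-0.02 0.06 0.04 0 0 0" --pt "-0.02 0.06 0.04 0 0 0" --pt "0 0.06 0 0 0 0" --pt "0 0 0 0 0 0" --jaw 0.05

```text
time: 21.1
position: [0.4288, 0.2024, 0.4335]
tool_rot: [0.122, 0.993, 0.001, 0.001]
ft_force: [0.0, -0.4, -0.9]
grip_width: 0.0498
grip_force: 0.0
```

Run:
```python
from h import *
k=snap('top');P=pts(k); m=(P[...,2]>.1)&(P[...,2]<.125)&(P[...,0]<.52)&(P[...,0]>.4)&(abs(P[...,1])<.1); q=P[m].mean(0)
print(q,np.arctan2(.0106-q[1],.588-q[0]))
s=snap('scene');P=pts(s);m=(P[...,2]>.080)&(P[...,2]<.112)&(P[...,0]>.6)&(P[...,0]<.66)&(abs(P[...,1]-.005)<.05);print('knob',P[m].mean(0),get_obs()['position'])
print(hand_in())
```

```text
[0.46420682 0.04268289 0.10974927] -0.2535859881084475
knob [0.63195962 0.02365895 0.09235486] [0.42923665 0.19961796 0.432592  ]
the job is handed in; nothing more can be done
None
```

I tipped the pawl to closing and worked the handle until it pushed about 4 N stiffer than its roughly 7.6 N free running. The bar is now held against the stop, nothing around the clamp was visibly disturbed, and I handed the job in at about 21 s with the arm clear.

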